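Shut and latch the mechanic's tool case

TASK

Shut the lid of the tool case and fasten its draw latch: flip the latch's wire loop over so that its bar drops behind the lip of the keeper on the lid, then push the latch lever down past its toggle point until it lies fully home against the case's front. Leave the spray can and the spanner where they are.

Things in the scene. Friction and masses are not known exactly. Their poses are not given: they have to be found in the camera images.
- case: Dark wooden tool case, 170 deep (x) x 300 wide (y) x 120 mm high when shut; heavy, it does not shift. Origin: centre of its underside, z up. Its front, with one steel draw latch in the middle, faces its own -x, towards the robot. Front face at x = -85; box without lid 86 high, tools in foam inside stay below the rim. Lever's pin: along y at x = -101, z = 56 mm.
- lid (a joint): Angle of the lid, rad: 0 shut, grows as it opens (starts at 0.45 to 0.9). Hinged along the case's rear edge at case x = +85, z = 86 mm. A stiff hinge holds it at any angle; 1 to 4 N down on its front edge moves it. Lid 170 x 300 x 34 mm deep, its top at z = 120 mm when shut.
- lid_edge (a point): Middle of the lid's upper front edge; with the lid shut at case x = -85, z = 120 mm. Axes: z is the normal of the lid's top, x points rearwards along the top.
- keeper (a point): Seat in the keeper, a steel hook 38 mm wide in the middle of the lid's front; case x = -92, z = 101 mm when shut. Its floor is 3 mm below this point; its upturned lip stands 4 to 7 mm in front of it (towards the robot) and rises 5 mm above it; the plate behind is 5 mm rearward. The loop's bar goes down between plate and lip.
- lever (a joint): Angle of the latch lever, rad: 0 fully home (handle straight down along the case's front), grows as its free end swings out to the robot and up: 1.57 level, 2.1 its stop. Starts at 1.88 to 2.1, stays where left. Under 1.7 the loop cannot pass over the lip. With the loop hooked it works against springs (up to 7 N at the tip); toggle point 0.35, below about 0.25 it snaps home.
- lever_tip (a point): End of the lever's straight steel handle, where its turned-out finger tab begins. The handle is a plate 34 mm wide (y), 3 mm thick, running 50 mm from the pin to here, its outer face (the one to push: upper when open, front when home) 4.5 mm off the pin's axis; the tab goes on 10 mm.
- loop (a joint): Angle of the wire loop relative to the lever, rad. Its pivot on the lever is 18 mm from the lever's pin, 0.17 rad to the case's side of the handle's direction. Lever + loop angle = lean of the loop: 0 upright, negative leans out towards the robot, positive in towards the lid. It swings freely: starts flopped outwards on its stop (-2.7); past upright it falls in against the lid.
- loop_bar (a point): Middle of the loop's cross bar: 6 mm steel wire, 53 mm long along the case's y, 58 mm from the loop's pivot. The two legs, 47 mm apart inside, straddle the lever and the keeper; springs in their dark sleeves let the loop stretch a few mm.
- spray_can: Plain metal spray can, 58 mm across, 170 high, standing beside the case; origin: centre of its base.
- spanner: Steel spanner, 190 mm long, lying beside the case; origin: underside at its middle, x along it.

How it is judged:
By the outcome, as a careful person would: the job done as asked, in the order asked, and still so for the second after the job is handed in, with the robot touching nothing.
It also fails if it takes over 51 s, if anything falls off the work surface, if the arm or the gripper's body presses on something with over 40 N, if the wrist force passes 120 N, or if a joint passes its speed limit or range.

ROBOT

A 6-joint arm with a two-finger parallel gripper is mounted at the origin on the work surface. World frame = base frame: x ahead of the robot, y to its left, z up, the work surface at z = 0. Lengths are in m, angles in rad, forces in N, time in s.
With the tool pointing down it reaches from about 0.35 to 0.775 m from the base axis. Payload 5.5 kg.
Tool frame: the origin (TCP) lies where the fingers leave the gripper's body, on its centre line; the fingertips stand 73 mm ahead of it and the grasp point (between the pads) lies 54 mm ahead of it (manip.tcp_to_tips is the distance from the TCP to the fingertips, in m); z points along the fingers, y is the line along which they close (so a half turn about z gives the same grasp; the last joint's range is limited). The gripper opens to 85 mm and grips with 20 to 120 N. Pads are 22 mm wide; open, the fingers measure 114 mm over their backs; the gripper's body (76 mm by 85 mm) begins 54 mm behind the grasp point. The pads swing forward as they close: fully open they stand 13 mm farther back than shut.
Start: joints at [-1.474, 0.313, 0.046, 1.304, 0, 1.431], TCP at [0.135, -0.559, 0.304] pointing down, gripper open.
Joint ranges: [-2.76, 2.76], [-0.86, 1.69], [-1.03, 1.26], [-2.2, 2.34], [-1.47, 1.5], [-3.14, 3.14]. Speed limits (rad/s): [2.57, 2.57, 3.14, 3.14, 3.14, 3.14].

INTERFACE

Orientations are given as a rotation vector (axis times angle).
In Python, from bench import manip gives the robot as it stands.
- The arm moves only by the tool move_arm, never from a script. Its argument "moves" is a list of rows, each a list of 3 entries, a list of its own where there are three numbers: the shift along the world's x, y, z in m, then the turn, a rotation vector about the world's x, y, z in rad, then the finger opening in m, from 0 to 0.0854. A call has 1 to 12 rows; each row shifts and turns the commanded pose from where the row before left it; what a row does not reach is not made up. A row lasts 1/10 s, in which the tool goes at most 50 mm and 8.59 degrees, less where a joint would pass 70% of its speed; a pose out of reach is approached as far as the arm can. A call with a gripper value outside its range is refused whole. The fingers move at their own pace and stop on an object; "force" is the grip in N (left out, the last holds). Time passes only in rows, so rows that do not move let the fingers close. It gives the time, the measured TCP pose, the force, the opening and the grip force at its end, in the units of the state.
- manip.observe(): the state, without advancing time (a new reading comes with each control period).
- manip.capture(name): name is "scene" or "top" or "wrist"; returns a dict with "img" (384x512x3 uint8, blue, green, red), "fx", "fy", "cx", "cy" (pixels), "T" (4x4, takes a point from camera to world coordinates). Camera axes: x right, y down, z forward; pixel columns grow to the right and rows downward; lengths in m; the calibration is good to about 2 mm. A picture is of the moment at which its call begins. There is no depth.
- manip.hand_in(): hands the job in; it is judged then, once.
The state is a dict: "clock": time; "joint_pos": joint angles; "joint_vel": joint speeds; "joint_efforts": joint torques, N m; "tool_pos": TCP position; "eef_rot": TCP orientation; "contact_force": force on the tool from outside, world axes, zero at the start; "moment": the same for the moment, N m; "grip_width": finger opening in m; "grasp_force": force on a finger pad.
Only numpy, scipy, OpenCV 4.12 (cv2) and the standard library are available. Lean on these libraries where they do the work, as an engineer would, in place of code of your own. Each camera call takes 0.05 s, during which the arm holds its last target. There are 200 camera calls.

## Working session

There is one attempt and no reset: what is moved stays moved. The work goes in short steps, Python scripts to look and compute and a tool call to move; the robot and the scene stay as the last step left them, time stands still between calls to the robot, and variables do not carry over. Pictures are saved under pics/ and viewed, at most 10 in all, crops included, and the job is handed in when it is done.

Besides the shell and the picture viewer there is one more tool, called after "Request:" by a JSON object that holds its "method" and its "body". move_arm: Moves the arm, as the interface text tells. Its arguments: {"type":"object","properties":{"moves":{"type":"array"},"force":{"type":"number"}},"required":["moves"]}

```bash
mkdir -p pics; cat > h.py <<'E'
import numpy as np, cv2
from bench import manip
def snap(cam,name,crop=None,s=1):
    c=manip.capture(cam); im=c["img"]
    np.savez(f"pics/{name}.npz",**{k:c[k] for k in("fx","fy","cx","cy","T")})
    cv2.imwrite(f"pics/{name}_full.png",im)
    if crop: x0,y0,x1,y1=crop; im=im[y0:y1,x0:x1]
    if s!=1: im=cv2.resize(im,None,fx=s,fy=s,interpolation=cv2.INTER_CUBIC)
    cv2.imwrite(f"pics/{name}.png",im); return c
def ray(c,u,v):
    T=np.array(c["T"]); d=T[:3,:3]@np.array([(u-c["cx"])/c["fx"],(v-c["cy"])/c["fy"],1]); return T[:3,3],d/np.linalg.norm(d)
def onz(c,u,v,z):
    o,d=ray(c,u,v); return o+d*(z-o[2])/d[2]
def proj(c,p):
    T=np.array(c["T"]); q=T[:3,:3].T@(np.array(p)-T[:3,3]); return np.array([c["fx"]*q[0]/q[2]+c["cx"],c["fy"]*q[1]/q[2]+c["cy"]])
E
python3 - <<'E'
from h import *
a=snap("scene","s0");b=snap("top","t0")
im=np.hstack([cv2.imread("pics/s0.png"),cv2.imread("pics/t0.png")])
im=cv2.resize(np.vstack([im[:,:512],im[:,512:]]),None,fx=.78,fy=.78); cv2.imwrite("pics/both.png",im)
for c in(a,b): print(np.round(c["T"],3).tolist(),c["fx"],c["cx"],c["cy"])
print({k:np.round(v,3) for k,v in manip.observe().items()})
E
```

```text
[[0.997, 0.078, -0.014, 0.654], [0.079, -0.954, 0.289, -0.232], [0.009, -0.289, -0.957, 0.867], [0.0, 0.0, 0.0, 1.0]] 355.5479720859114 257.43633933110067 191.6996036278447
[[-0.026, -0.994, 0.105, 0.533], [-1.0, 0.027, 0.011, 0.012], [-0.014, -0.105, -0.994, 1.146], [0.0, 0.0, 0.0, 1.0]] 418.3622971117395 256.13625725882054 196.07094000247838
{'clock': np.float64(0.1), 'joint_pos': array([-1.474,  0.314,  0.045,  1.304, -0.   ,  1.431]), 'joint_vel': array([-0.001, -0.   ,  0.003, -0.   , -0.001, -0.   ]), 'joint_efforts': array([ 2.0000e-03, -4.8173e+01,  2.9924e+01,  1.3000e-02, -0.0000e+00,
       -0.0000e+00]), 'tool_pos': array([ 0.135, -0.559,  0.303]), 'eef_rot': array([-3.118, -0.371, -0.   ]), 'contact_force': array([ 0.025,  0.506, -0.301]), 'moment': array([-0.031,  0.054,  0.002]), 'grasp_force': np.float64(0.0), 'grip_width': np.float64(0.086)}
```

View pics/both.png

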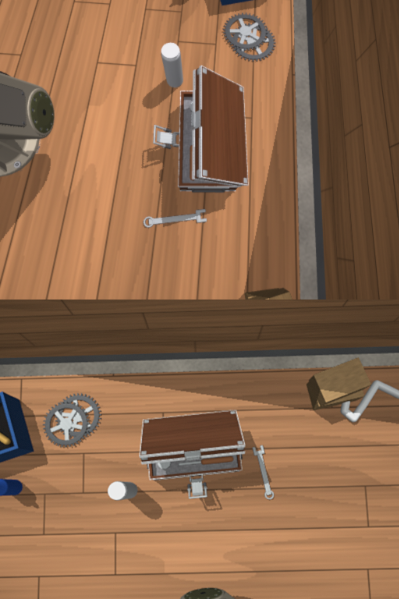

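```bash
python3 - <<'E'
import cv2
a=cv2.imread("pics/s0_full.png")[75:255,185:325];b=cv2.imread("pics/t0_full.png")[130:265,165:325]
cv2.imwrite("pics/c1.png",cv2.resize(a,None,fx=3.3,fy=3.3,interpolation=2))
cv2.imwrite("pics/c2.png",cv2.resize(b,None,fx=4.4,fy=4.4,interpolation=2))
E
```

```text
(no output)
```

View pics/c1.png

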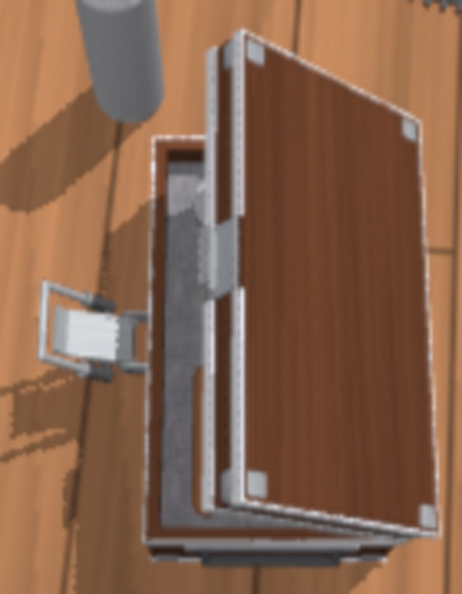

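View pics/c2.png

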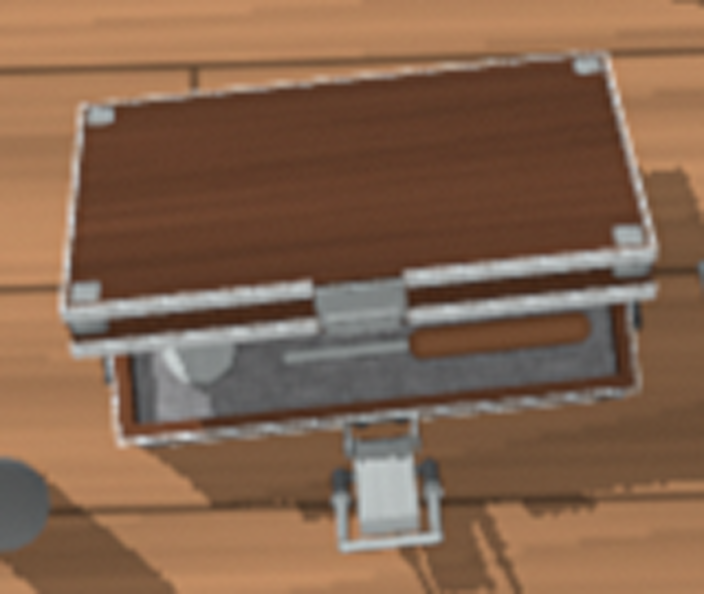

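```bash
cat >> h.py <<'E'
def cw(P,p):  # case->world
    c,s=np.cos(P[2]),np.sin(P[2]); p=np.atleast_2d(p); return np.c_[P[0]+c*p[:,0]-s*p[:,1],P[1]+s*p[:,0]+c*p[:,1],p[:,2]]
def lidp(t,x,y,z): # point given for shut lid
    dx,dz=x-.085,z-.086; return [.085+dx*np.cos(t)+dz*np.sin(t),y,.086-dx*np.sin(t)+dz*np.cos(t)]
def tip(a,r=.05,o=0): # o: offset to outer face
    return [-.101-r*np.sin(a)-o*np.cos(a),0,.056-r*np.cos(a)+o*np.sin(a)]
def bar(a,L,y=0,l=.058): # L lean
    b=a-.17; return [-.101-.018*np.sin(b)+l*np.sin(L),y,.056-.018*np.cos(b)+l*np.cos(L)]
def load(n): return dict(np.load(f"pics/{n}.npz"))
E
cat > fit.py <<'E'
from h import *
from scipy.optimize import least_squares
A,B=load("s0"),load("t0")
f1=lambda u,v:(185+u/3.3,75+v/3.3); f2=lambda u,v:(165+u/4.4,130+v/4.4)
def pts(q):
    P=q[:3];t,a,L=q[3:6]
    l=[[-.085,.15,.086],[-.085,-.15,.086]]+[lidp(t,x,y,.12) for x,y in((-.085,.15),(-.085,-.15),(.085,.15),(.085,-.15))]
    l+=[bar(a,L,.0265,.061),bar(a,L,-.0265,.061),]
    e=tip(a,.06);l+=[[e[0],.017,e[2]],[e[0],-.017,e[2]]]
    return cw(P,l)
oa=[f1(*p) for p in((153,138),(147,543),(241,31),(237,502),(419,121),(438,537),(42,284),(41,359),(57,308),(56,353))]
ob=[f2(*p) for p in((118,442),(638,388),(62,310),(655,250),(80,105),(607,57),(341,549),(440,541),(358,530),(417,525))]
def res(q):
    X=pts(q); return np.r_[[proj(A,p)+q[6:8] for p in X]-np.array(oa),[proj(B,p)+q[8:10] for p in X]-np.array(ob)].ravel().tolist()+(q[6:]/1.).tolist()+[(q[4]-1.99)/.1,(q[5]-q[4]+2.7)/.05]
r=least_squares(res,[.6,0,.05,.6,2,-.7,0,0,0,0],loss="soft_l1")
print(np.round(r.x,4)); print(np.round(np.array(res(r.x))[:40].reshape(-1,4),1).tolist())
np.save("fit.npy",r.x); q=r.x
print("edge",cw(q,lidp(q[3],-.085,0,.12)),"tip",cw(q,tip(q[4])),"bar",cw(q,bar(q[4],q[5])),"keeper",cw(q,[-.092,0,.101]))
E
python3 fit.py
```

```text
[ 0.6605  0.0459  0.0767  0.7     2.0718 -0.7307  0.4856  0.0729 -0.0482
  0.4383]
[[0.8, 0.3, -0.6, -0.4], [-0.1, 1.1, 0.7, 0.2], [0.1, 0.6, 0.2, -0.2], [0.4, -0.3, -0.5, -1.1], [-0.7, -0.2, -1.1, -0.1], [0.1, -0.4, -0.2, -0.3], [0.2, 0.3, -0.4, 0.1], [0.4, -0.1, -0.9, -1.5], [0.4, -0.2, -0.7, -0.6], [0.5, 1.4, 0.5, 1.1]]
edge [[0.63749356 0.04410084 0.22152042]] tip [[0.51611788 0.03477614 0.08001604]] bar [[0.50427387 0.03386622 0.10504132]] keeper [[0.56881724 0.03882477 0.101     ]]
```

```bash
python3 - <<'E'
from h import *
q=np.load("fit.npy")
for t in(.7,.55,.4,.3,.2,.1,0): print(t,np.round(cw(q,lidp(t,-.07,0,.12))+[0,0,.073],3))
E
```

```text
0.7 [[0.649 0.045 0.285]]
0.55 [[0.631 0.044 0.269]]
0.4 [[0.616 0.042 0.251]]
0.3 [[0.608 0.042 0.237]]
0.2 [[0.601 0.041 0.223]]
0.1 [[0.595 0.041 0.208]]
0 [[0.591 0.041 0.193]]
```

Request:
{"method": "move_arm", "body": {"moves": [[[0.03,0.037,0.003],[0,0,-0.01],0],[[0.03,0.037,0.003],[0,0,-0.01],0],[[0.03,0.037,0.003],[0,0,-0.01],0],[[0.03,0.037,0.003],[0,0,-0.01],0],[[0.03,0.037,0.003],[0,0,-0.01],0],[[0.03,0.037,0.003],[0,0,-0.01],0],[[0.03,0.037,0.003],[0,0,-0.01],0],[[0.03,0.037,0.003],[0,0,-0.01],0],[[0.03,0.037,0.003],[0,0,-0.01],0],[[0.03,0.037,0.003],[0,0,-0.01],0],[[0.03,0.037,0.003],[0,0,-0.01],0],[[0.03,0.037,0.003],[0,0,-0.01],0]], "force": 30}}

```text
clock: 1.3
tool_pos: [0.4956, -0.1131, 0.3398]
eef_rot: [3.136, 0.183, -0.001]
contact_force: [1.5, -1.1, 0.6]
grip_width: -0.0002
grasp_force: 0.0
```

Request:
{"method": "move_arm", "body": {"moves": [[[0.032,0.032,0],[0,0,-0.01],0],[[0.032,0.032,0],[0,0,-0.01],0],[[0.032,0.032,0],[0,0,-0.01],0],[[0.032,0.032,0],[0,0,-0.01],0],[[0.022,0.03,-0.02],[0,0,0],0],[[0,0,-0.02],[0,0,0],0],[[-0.004,0,-0.01],[0,0,0],0],[[-0.008,0,-0.01],[0,0,0],0],[[-0.01,0,-0.01],[0,0,0],0]]}}

```text
clock: 2.2
tool_pos: [0.6234, 0.0433, 0.2693]
eef_rot: [3.139, 0.121, 0.002]
contact_force: [2.7, -0.1, 0.4]
grip_width: -0.0
grasp_force: 1.0
```

```bash
python3 -c "
from h import *
o=manip.observe();print(np.round(o['tool_pos'],4),np.round(o['contact_force'],1),np.round(o['joint_pos'],2))"
```

```text
[0.6234 0.0433 0.2693] [ 2.7 -0.1  0.4] [-0.06  0.42  0.12  1.27 -0.    3.01]
```

Request:
{"method": "move_arm", "body": {"moves": [[[0,0,-0.01],[0,0,0],0],[[-0.004,0,-0.012],[0,0,0],0],[[-0.007,0,-0.012],[0,0,0],0],[[-0.006,0,-0.012],[0,0,0],0],[[-0.006,0,-0.012],[0,0,0],0],[[-0.005,0,-0.012],[0,0,0],0],[[0,0,-0.004],[0,0,0],0],[[0,0,0],[0,0,0],0]]}}

```text
clock: 3.0
tool_pos: [0.5945, 0.043, 0.1949]
eef_rot: [-3.139, -0.12, 0.003]
contact_force: [0.5, -0.1, 0.1]
grip_width: 0.0002
grasp_force: 0.0
```

```bash
python3 -c "
from h import *
a=snap('scene','s1');b=snap('top','t1')
o=manip.observe();print(np.round(o['tool_pos'],4),np.round(o['contact_force'],1))
A=cv2.resize(a['img'][75:255,185:325],None,fx=2.5,fy=2.5);B=cv2.resize(b['img'][130:265,165:325],None,fx=2.7,fy=2.7)
C=np.zeros((450,350+432,3),np.uint8);C[:450,:350]=A;C[:B.shape[0],350:]=B[:, :432];cv2.imwrite('pics/d1.png',C)"
```

```text
[0.5953 0.043  0.196 ] [ 0.4 -0.2  0.4]
```

View pics/d1.png

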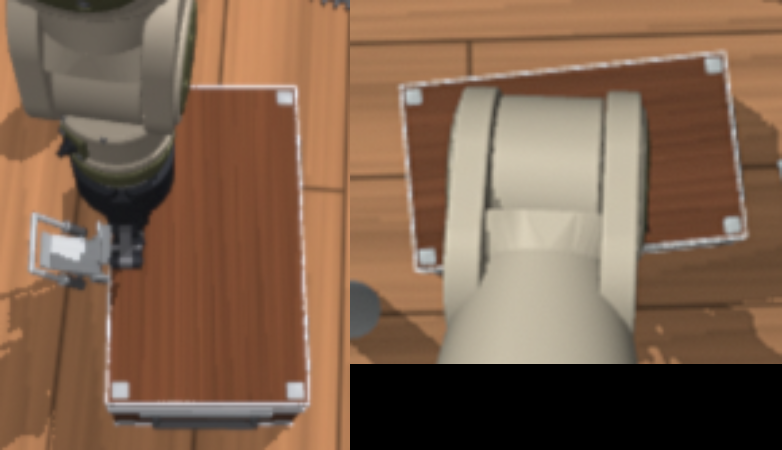

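Request:
{"method": "move_arm", "body": {"moves": [[[0,0,-0.002],[0,0,0],0],[[0,0,-0.002],[0,0,0],0],[[0,0,-0.001],[0,0,0],0],[[0,0,0],[0,0,0],0]]}}

```text
clock: 3.5
tool_pos: [0.5953, 0.043, 0.1926]
eef_rot: [3.139, 0.121, 0.003]
contact_force: [-1.7, -0.5, 7.6]
grip_width: 0.0001
grasp_force: 4.0
```

Request:
{"method": "move_arm", "body": {"moves": [[[0,0,0.035],[0,0,0],0],[[-0.04,-0.003,0.005],[0,0,0],0],[[-0.04,-0.003,0],[0,0,0],0],[[-0.037,-0.002,0],[0,0,0],0],[[0,0,-0.03],[0,0,0],0],[[0,0,-0.02],[0,0,0],0],[[0,0,-0.008],[0,0,0],0],[[0,0,0],[0,0,0],0]]}}

```text
clock: 4.3
tool_pos: [0.4773, 0.035, 0.1721]
eef_rot: [-3.139, -0.12, 0.003]
contact_force: [-0.3, -0.2, -0.0]
grip_width: 0.0002
grasp_force: 0.0
```

```bash
python3 -c "
from h import *
a=snap('scene','s2',(185,100,285,240),4)
o=manip.observe();print(np.round(o['tool_pos'],4),np.round(o['contact_force'],1))"
```

```text
[0.478 0.035 0.173] [ 0.2 -0.3  0.2]
```

View pics/s2.png

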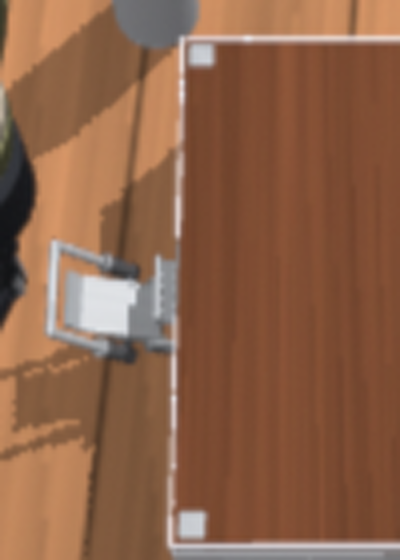

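The lid is shut (corners at (182,40), (172,545)). The loop bar is at (53,287) and the fingertip waits left of it at (18,285), so I push the bar over now.

Request:
{"method": "move_arm", "body": {"moves": [[[0.01,0.001,0],[0,0,0],0],[[0.01,0.001,0],[0,0,0],0],[[0.01,0.001,0],[0,0,0],0],[[0.01,0.001,0],[0,0,0],0],[[0.008,0,0],[0,0,0],0],[[0.006,0,0],[0,0,0],0],[[0.005,0,0],[0,0,0],0],[[0.003,0,0],[0,0,0],0],[[0,0,0],[0,0,0],0]]}}

```text
clock: 5.25
tool_pos: [0.5402, 0.039, 0.1728]
eef_rot: [3.139, 0.12, -0.0]
contact_force: [-0.3, 0.3, 0.2]
grip_width: -0.0001
grasp_force: 0.0
```

```bash
python3 -c "
from h import *
a=snap('scene','s3',(185,100,285,240),4)
o=manip.observe();print(np.round(o['tool_pos'],4),np.round(o['contact_force'],1))"
```

```text
[0.5398 0.039  0.1728] [-0.1  0.8  0. ]
```

View pics/s3.png

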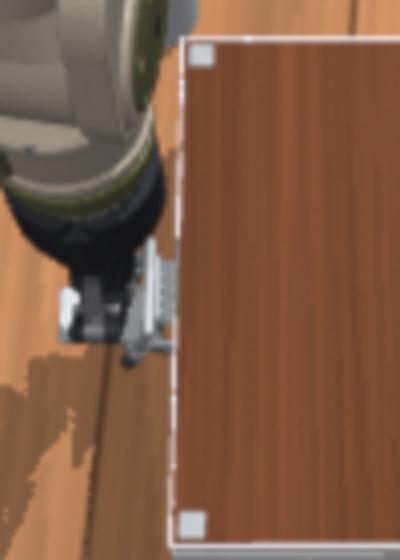

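The bar has gone over and now sits at about (151,270), beside the keeper. The lever tab is near (68,312). I'll compare both with the model.

```bash
python3 -c "
from h import *
q=np.load('fit.npy');A=load('s3')
f=lambda p:np.round((proj(A,cw(q,p)[0])+q[6:8]-[185,100])*4,0)
for a in (2.07,1.9,1.7):
  print(a,'tip',f(tip(a,.06)))
  for L in(0.1,.2,.3,.4,.5): print(L,f(bar(a,L)),f(bar(a,L,.0265)),np.round(bar(a,L),3))
print('keeper',f([-.092,.019,.101]),f([-.0975,.019,.106]))"
```

```text
2.07 tip [ 65. 300.]
0.1 [130. 279.] [132. 235.] [-0.112  0.     0.12 ]
0.2 [140. 280.] [142. 236.] [-0.107  0.     0.119]
0.3 [151. 281.] [152. 237.] [-0.101  0.     0.117]
0.4 [161. 282.] [162. 238.] [-0.095  0.     0.115]
0.5 [170. 284.] [172. 240.] [-0.09   0.     0.113]
1.9 tip [ 60. 305.]
0.1 [129. 281.] [131. 237.] [-0.113  0.     0.117]
0.2 [140. 282.] [141. 238.] [-0.107  0.     0.116]
0.3 [150. 283.] [151. 239.] [-0.102  0.     0.114]
0.4 [160. 284.] [161. 240.] [-0.096  0.     0.112]
0.5 [169. 286.] [171. 242.] [-0.091  0.     0.11 ]
1.7 tip [ 58. 312.]
0.1 [129. 283.] [131. 240.] [-0.113  0.     0.113]
0.2 [140. 284.] [141. 240.] [-0.107  0.     0.112]
0.3 [150. 285.] [151. 241.] [-0.102  0.     0.111]
0.4 [160. 286.] [161. 243.] [-0.096  0.     0.109]
0.5 [169. 288.] [171. 244.] [-0.091  0.     0.106]
keeper [170. 260.] [159. 257.]
```

Request:
{"method": "move_arm", "body": {"moves": [[[0,0,0.02],[0,0,0],0],[[-0.02,0,0.02],[0,0,0],0],[[-0.04,0,0],[0,0,0],0],[[-0.04,0,0],[0,0,0],0]]}}

```text
clock: 5.7
tool_pos: [0.4391, 0.0389, 0.2134]
eef_rot: [3.139, 0.121, 0.002]
contact_force: [-0.2, -0.0, 0.1]
grip_width: 0.0001
grasp_force: 0.0
```

```bash
python3 -c "
from h import *
a=snap('scene','s4',(190,140,250,200),9)
c=manip.capture('wrist');cv2.imwrite('pics/w4.png',c['img'])
o=manip.observe();print(np.round(o['tool_pos'],4),np.round(o['contact_force'],1))"
```

```text
[0.4334 0.0396 0.212 ] [0.2 0.3 0.2]
```

View pics/s4.png

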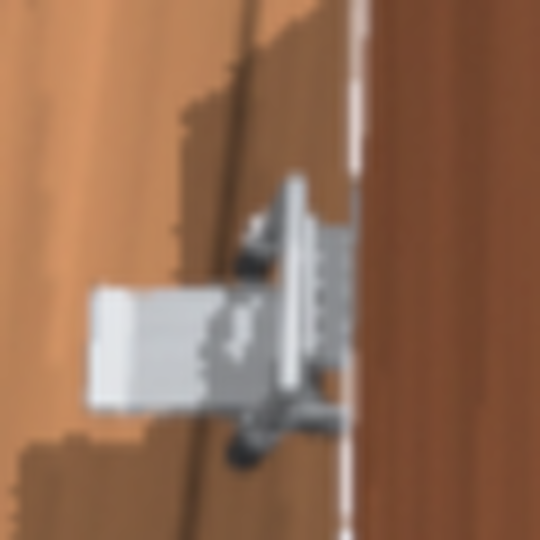

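The bar at (291,280) has stopped on the front of the keeper's lip. The lever has dropped to about 1.65, with its tab end at (92,347). I'll grip the handle by its sides and raise it so the bar clears the lip.

Request:
{"method": "move_arm", "body": {"moves": [[[0.006,-0.002,-0.01],[0.008,-0.1,0],0.06],[[0.006,-0.002,-0.01],[0.008,-0.1,0],0.06],[[0.006,-0.002,-0.01],[0.008,-0.1,0],0.06],[[0.006,-0.002,-0.01],[0.008,-0.1,0],0.06],[[0.006,-0.001,-0.019],[0.008,-0.1,0],0.06],[[0,0,0],[0,0,0],0.06],[[0.008,0.001,-0.015],[0,0,0],0.06],[[0.008,0.001,-0.015],[0,0,0],0.06],[[0.008,0,-0.014],[0,0,0],0.06],[[0,0,0],[0,0,0],0.06]]}}

```text
clock: 6.8
tool_pos: [0.4948, 0.0319, 0.1095]
eef_rot: [-3.023, -0.116, -0.768]
contact_force: [0.3, 0.3, -0.5]
grip_width: 0.0601
grasp_force: 0.0
```

```bash
python3 -c "
from h import *
a=snap('scene','s5',(180,110,260,210),6)
o=manip.observe();print(np.round(o['tool_pos'],4),np.round(o['contact_force'],1),o['grip_width'],np.round(o['joint_pos'],2))"
```

```text
[0.4945 0.032  0.11  ] [ 0.2 -0.2  0.2] 0.06023350279118494 [-0.15  0.09 -0.92  0.08  0.11  2.94]
```

View pics/s5.png

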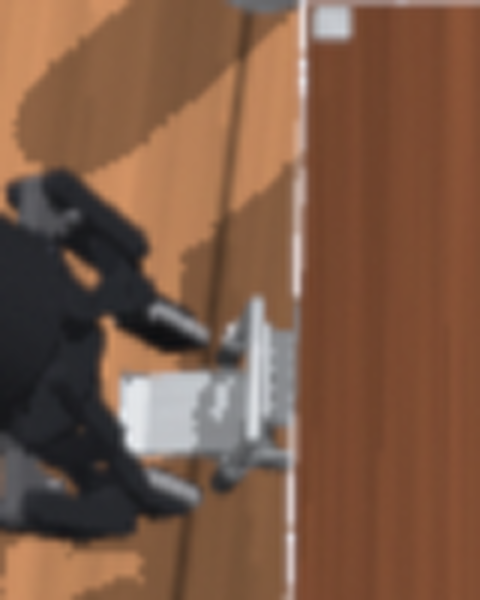

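Both fingers straddle the handle, with tips at (205,335) and (195,492) and the lever between them at y of about 412. I close on it, then raise it.

Request:
{"method": "move_arm", "body": {"moves": [[[-0.003,0,0],[0,0,0],0.04],[[0,0,0],[0,0,0],0.03],[[0,0,0],[0,0,0],0.03],[[0,0,0],[0,0,0],0.03]], "force": 25}}

```text
clock: 7.25
tool_pos: [0.4903, 0.0333, 0.1105]
eef_rot: [-3.018, -0.118, -0.773]
contact_force: [-0.5, 6.2, -0.7]
grip_width: 0.0325
grasp_force: 25.7
```

```bash
python3 -c "
from h import *
o=manip.observe();print(np.round(o['tool_pos'],4),np.round(o['contact_force'],1),o['grip_width'],np.round(o['joint_pos'],2))
# TCP in case frame, arc about pin from a0
q=np.load('fit.npy');c,s=np.cos(q[2]),np.sin(q[2]);d=o['tool_pos'][:2]-q[:2];cx=c*d[0]+s*d[1];z=o['tool_pos'][2]
vx,vz=cx+.101,z-.056;print(cx,z)
for D in(.1,.2,.3,.4): # +y rotation
  x=vx*np.cos(D)+vz*np.sin(D);zz=-vx*np.sin(D)+vz*np.cos(D);print(D,round((x-vx)*c,4),round((x-vx)*s,4),round(zz-vz,4))
"
```

```text
[0.4903 0.0333 0.1105] [-0.5  6.2 -0.7] 0.03245896798378731 [-0.15  0.08 -0.93  0.08  0.11  2.94]
-0.1706647848484204 0.11050765118105658
0.1 0.0058 0.0004 0.0067
0.2 0.0122 0.0009 0.0128
0.3 0.0192 0.0015 0.0182
0.4 0.0266 0.002 0.0228
```

Request:
{"method": "move_arm", "body": {"moves": [[[0.003,0.001,0.0035],[-0.004,0.05,0],0.03],[[0.003,0.0,0.0032],[-0.004,0.05,0],0.03],[[0.003,0.0,0.003],[-0.004,0.05,0],0.03],[[0.0034,0.0,0.003],[-0.004,0.05,0],0.03],[[0.0034,0.0,0.0028],[-0.004,0.05,0],0.03],[[0.0035,0.0,0.0027],[-0.004,0.05,0],0.03],[[0.0036,0.0,0.0024],[-0.004,0.05,0],0.03],[[0.0037,0.0,0.0022],[-0.004,0.05,0],0.03],[[0,0,0],[0,0,0],0.03]]}}

```text
clock: 8.15
tool_pos: [0.5171, 0.0352, 0.1334]
eef_rot: [-3.126, -0.125, -0.152]
contact_force: [-3.3, 7.9, 2.6]
grip_width: 0.0328
grasp_force: 26.8
```

```bash
python3 -c "
from h import *
a=snap('scene','s6',(190,130,260,200),8)
o=manip.observe();print(np.round(o['tool_pos'],4),np.round(o['contact_force'],1),np.round(o['moment'],2),o['grip_width'],o['eef_rot'])"
```

```text
[0.5169 0.0353 0.1334] [-2.   9.3  2.6] [1.75 0.35 0.48] 0.03322697484318279 [-3.12599614 -0.12462375 -0.1540665 ]
```

View pics/s6.png

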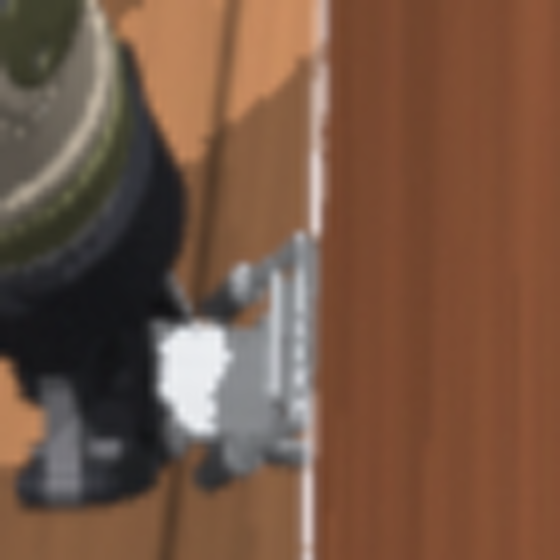

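The bar end at (303,235) matches the model at lever 2.07 and lean 0.5, so it has fallen in behind the lip against the lid. I lower the lever while still gripping it so the bar drops into the keeper.

Request:
{"method": "move_arm", "body": {"moves": [[[-0.0045,-0.0003,-0.0043],[0.004,-0.05,0],0.03],[[-0.0045,-0.0003,-0.0044],[0.004,-0.05,0],0.03],[[-0.0043,-0.0003,-0.0044],[0.004,-0.05,0],0.03],[[-0.0035,-0.0003,-0.0051],[0.004,-0.05,0],0.03],[[-0.0032,-0.0002,-0.0051],[0.004,-0.05,0],0.03],[[-0.003,-0.0002,-0.0052],[0.004,-0.05,0],0.03],[[0,0,0],[0,0,0],0.03]]}}

```text
clock: 8.9
tool_pos: [0.4952, 0.0335, 0.1063]
eef_rot: [-3.053, -0.122, -0.632]
contact_force: [1.8, 9.4, 3.6]
grip_width: 0.0332
grasp_force: 27.0
```

```bash
python3 -c "
from h import *
a=snap('scene','s7')
o=manip.observe();print(np.round(o['tool_pos'],4),np.round(o['contact_force'],1),np.round(o['moment'],2),o['grip_width'],o['eef_rot'])
# bar end: bright profile rows just above keeper
im=a['img'].max(2)
print(im[156:166,218:236])
print(cv2.imread('pics/s6_full.png').max(2)[156:166,218:236])"
```

```text
[0.4952 0.0335 0.1063] [1.4 9.5 3.9] [ 1.7  -0.15  0.78] 0.03285118034493016 [-3.05335354 -0.12227005 -0.62957512]
[[124 131 131 132 135 135 131 132 133 137 156 214 137 117 114 111 116 117]
 [126 131 131 133 136 134 131 132 135 137 156 214 137 117 114 111 116 117]
 [122 127 130 133 136 134 131 132 135 138 155 210 135 117 114 111 115 117]
 [120 124 130 134 136 133 132 133 136 137 143 169 126 116 114 111 116 118]
 [120 124 130 133 135 133 132 133 133 131 129 135 120 116 114 111 115 118]
 [121 125 130 135 135 132 131 128 116 132 132 130 119 116 114 112 115 117]
 [121 127 130 135 135 129 120 113 104 137 135 131 119 116 115 112 115 118]
 [122 127 131 135 131 118 129 110 103 138 135 131 118 116 113 112 115 118]
 [122 127 129 128 119 124 176 125 101 138 135 131 119 116 113 112 116 118]
 [120 122 124 117 110 128 190 143 123 140 135 131 119 115 113 112 116 118]]
[[127 134 134 135 138 136 134 134 136 139 159 218 139 119 116 113 118 119]
 [127 133 133 135 138 136 133 135 137 140 159 218 139 119 117 113 117 119]
 [125 130 133 136 139 136 133 134 138 144 158 213 137 119 116 113 118 119]
 [122 127 132 136 138 135 134 133 136 171 145 171 128 119 116 113 118 120]
 [122 127 132 136 137 135 132 125 120 153 133 129 121 118 116 113 117 120]
 [123 128 133 136 137 133 126 115 114 143 133 129 120 119 116 114 118 120]
 [124 131 140 136 130 127 116 108 109 143 135 132 121 118 116 114 118 120]
 [125 148 176 132 118 120 130 109 116 159 136 133 121 117 115 113 118 121]
 [119 162 170 124 111 123 177 134 130 181 140 133 121 118 115 114 118 120]
 [ 95 147 160 117 100 121 192 144 135 190 142 133 121 118 114 114 118 121]]
```

Request:
{"method": "move_arm", "body": {"moves": [[[0,0,0],[0,0,0],0.06],[[0,0,0],[0,0,0],0.06],[[0,0,0.02],[0,0,0],0.06],[[0,0,0.03],[0,0,0],0.06],[[0,0,0.01],[0,0,0],0],[[0,0,0],[0,0,0],0],[[0,0,0],[0,0,0],0],[[0,0,0],[0,0,0],0]]}}

```text
clock: 9.75
tool_pos: [0.4934, 0.0314, 0.1627]
eef_rot: [-3.061, -0.117, -0.618]
contact_force: [-0.6, -0.4, 0.3]
grip_width: 0.0018
grasp_force: 0.0
```

```bash
python3 -c "
from h import *
from scipy.spatial.transform import Rotation as R
a=snap('scene','s8',(180,120,260,200),7)
o=manip.observe();p=o['tool_pos'];d3=R.from_rotvec(o['eef_rot']).as_matrix()[:,2]
q=np.load('fit.npy');c,s=np.cos(q[2]),np.sin(q[2]);th=np.arctan2(d3[0]*c+d3[1]*s,-d3[2])
print(np.round(p,4),np.round(d3,3),th,o['grip_width'],np.round(o['contact_force'],1),np.round(o['joint_pos'],2))
im=a['img'].max(2);print(im[157:164,222:232])
d=np.array([np.sin(th),-np.cos(th)]);prev=p
for a in(1.8,1.5,1.3,1.1,.9,.7,.5,.35,.2,.1,0):
  t=tip(a,.042,.0045);n=np.array([-np.cos(a),np.sin(a)])
  C=np.array([t[0],t[2]])+n*.011*abs(d[0]*n[1]-d[1]*n[0]);T=C-.073*d
  w=cw(q,[T[0],0,T[1]])[0];print(a,np.round(w,4),np.round(w-prev,4));prev=w
"
```

```text
[0.4934 0.0315 0.1626] [ 0.387  0.031 -0.922] 0.39841942169334493 0.0003018143319244678 [-0.2  0.6  0.7] [-0.14  0.03 -0.75  0.4   0.08  2.94]
[[136 133 131 132 134 137 156 214 136 116]
 [136 134 132 133 135 137 156 210 135 116]
 [136 133 132 133 135 137 143 169 126 116]
 [135 133 133 132 133 131 129 135 120 116]
 [136 132 130 128 116 133 132 130 119 117]
 [135 129 120 113 104 138 135 131 119 116]
 [132 119 130 110 103 138 135 131 119 116]]
1.8 [0.4933 0.033  0.1435] [-0.0001  0.0016 -0.0192]
1.5 [0.4893 0.0327 0.1283] [-0.004  -0.0003 -0.0152]
1.3 [0.4897 0.0327 0.1177] [ 0.0004  0.     -0.0106]
1.1 [0.4919 0.0329 0.109 ] [ 0.0022  0.0002 -0.0088]
0.9 [0.4942 0.0331 0.103 ] [ 0.0023  0.0002 -0.0059]
0.7 [0.4974 0.0333 0.0973] [ 0.0032  0.0002 -0.0057]
0.5 [0.5016 0.0337 0.0919] [ 0.0042  0.0003 -0.0054]
0.35 [0.5055 0.034  0.0881] [ 0.0039  0.0003 -0.0037]
0.2 [0.51   0.0343 0.0848] [ 0.0045  0.0003 -0.0033]
0.1 [0.5134 0.0346 0.0829] [ 0.0034  0.0003 -0.0019]
0 [0.517  0.0348 0.0813] [ 0.0036  0.0003 -0.0016]
```

Request:
{"method": "move_arm", "body": {"moves": [[[0.004,0.001,-0.019],[0,0,0],0],[[-0.001,0,-0.008],[0,0,0],0],[[-0.001,0,-0.007],[0,0,0],0],[[0,0,-0.006],[0,0,0],0],[[0.001,0,-0.005],[0,0,0],0],[[0.001,0,-0.0045],[0,0,0],0],[[0.0015,0,-0.0045],[0,0,0],0],[[0.001,0,-0.003],[0,0,0],0],[[0.0012,0,-0.003],[0,0,0],0],[[0,0,0],[0,0,0],0]]}}

```text
clock: 10.8
tool_pos: [0.5023, 0.0327, 0.1043]
eef_rot: [-3.059, -0.118, -0.623]
contact_force: [-2.7, 1.7, 4.4]
grip_width: 0.0001
grasp_force: 2.4
```

```bash
python3 -c "
from h import *
a=snap('scene','s9',(180,120,260,200),7)
o=manip.observe();print(np.round(o['tool_pos'],4),np.round(o['contact_force'],1),np.round(o['joint_pos'],2))
im=a['img'].max(2);print(im[157:166,222:232])"
```

```text
[0.5023 0.0327 0.1044] [-1.4  1.3  2.6] [-0.13  0.14 -0.82  0.22  0.08  2.95]
[[136 133 132 131 134 138 156 214 137 117]
 [136 134 131 133 135 138 156 212 136 116]
 [135 133 132 133 136 137 147 184 129 117]
 [135 133 132 132 134 130 127 142 122 116]
 [135 133 131 129 122 133 127 130 119 116]
 [135 132 130 116 110 138 130 130 119 115]
 [135 133 136 109 108 140 130 130 118 116]
 [134 140 172 126 109 140 129 130 119 115]
 [121 134 190 148 125 142 128 130 119 116]]
```

The spring force is building, so the bar is hooked. I continue pushing the lever past the toggle point.

Request:
{"method": "move_arm", "body": {"moves": [[[0,0,-0.004],[0,0,0],0],[[0.0005,0,-0.004],[0,0,0],0],[[0.001,0,-0.004],[0,0,0],0],[[0.0015,0,-0.003],[0,0,0],0],[[0.002,0,-0.003],[0,0,0],0],[[0.002,0,-0.002],[0,0,0],0],[[0.003,0,-0.002],[0,0,0],0],[[0.003,0,-0.001],[0,0,0],0],[[0.003,0,0],[0,0,0],0],[[0,0,0],[0,0,0],0]]}}

```text
clock: 11.85
tool_pos: [0.5183, 0.0325, 0.081]
eef_rot: [-3.06, -0.118, -0.621]
contact_force: [-0.2, 0.4, 0.1]
grip_width: -0.0003
grasp_force: 0.0
```

Request:
{"method": "move_arm", "body": {"moves": [[[0.002,0,0],[0,0,0],0],[[0.002,0,0],[0,0,0],0],[[0,0,0],[0,0,0],0]]}}

```text
clock: 12.15
tool_pos: [0.5192, 0.0325, 0.0799]
eef_rot: [-3.062, -0.117, -0.613]
contact_force: [-9.6, -1.0, 6.3]
grip_width: -0.0001
grasp_force: 5.0
```

Firm contact at the home position. I retreat and look.

Request:
{"method": "move_arm", "body": {"moves": [[[-0.004,0,0.002],[0,0,0],0],[[-0.02,0,0.02],[0,0,0],0],[[-0.02,0,0.04],[0,0,0],0],[[0,0,0.04],[0.004,0.08,0],0],[[-0.03,0,0.03],[0,0.1,0],0],[[-0.03,0,0],[0,0.1,0],0],[[0,0,0],[0,0,0],0]]}}

```text
clock: 12.85
tool_pos: [0.418, 0.0324, 0.2129]
eef_rot: [-3.103, -0.111, -0.194]
contact_force: [0.6, -0.1, -0.1]
grip_width: 0.0003
grasp_force: 0.0
```

```bash
python3 -c "
from h import *
a=snap('scene','s10');b=snap('top','t10')
q=np.load('fit.npy')
A=cv2.resize(a['img'][130:200,190:250],None,fx=6.5,fy=6.5,interpolation=2);B=cv2.resize(b['img'][190:255,222:282],None,fx=6.5,fy=6.5,interpolation=2)
C=np.zeros((455,780,3),np.uint8);C[:,:390]=A;C[:B.shape[0],390:]=B;cv2.imwrite('pics/d10.png',C)
for n,p in(('tip home',tip(0,.06)),('tip .4',tip(.4,.06)),('bar',[-.092,.0265,.101]),('bar',[-.092,-.0265,.101])):
  w=cw(q,p)[0];print(n,(proj(a,w)+q[6:8]-[190,130])*6.5,(proj(b,w)+q[8:10]-[222,190])*6.5+[390,0])
o=manip.observe();print(np.round(o['tool_pos'],3),np.round(o['contact_force'],1))"
```

```text
tip home [238.50081233 368.18041041] [586.60840847 266.91304173]
tip .4 [178.11423308 364.23011605] [591.99569082 322.29230278]
bar [243.70461179 207.4583163 ] [509.22507548 244.42749317]
bar [239.56923978 349.3961107 ] [646.6230568  230.20579455]
[0.419 0.032 0.211] [ 0.8 -0.1  0.7]
```

View pics/d10.png

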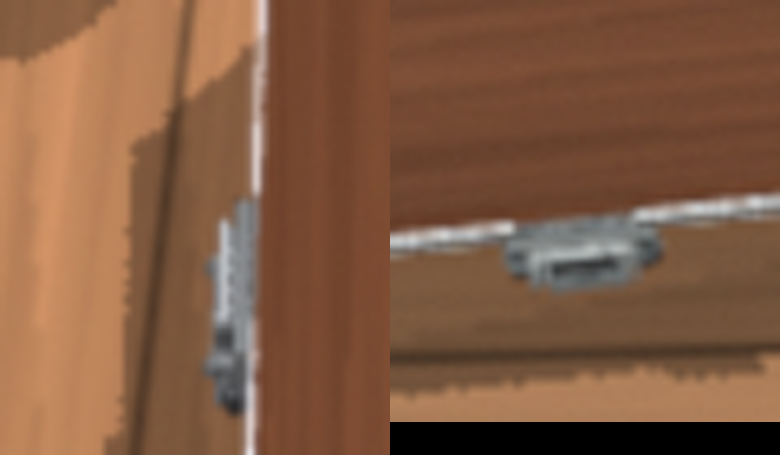

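The lid is shut and the lever is vertical against the front: in the top view nothing shows past about (590,290). The bar sits behind the keeper's lip at (243,205) in the scene view. Handing in.

```bash
python3 -c "
from bench import manip
print(manip.hand_in())"
```

```text
the job is handed in; nothing more can be done
None
```

The lid is shut and the latch fastened: the bar sits behind the keeper's lip, the lever is fully home, the spray can and spanner were never touched, and I handed the job in at about 13 s on the robot's clock.

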